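# Centre the chess knight on its display stand

### The arm

A 7-joint arm with a two-finger parallel gripper is mounted at the origin on the work surface. World frame = base frame: x ahead of the robot, y to its left, z up, the work surface at z = 0. Lengths are in m, angles in rad, forces in N, time in s.
With the tool pointing down it reaches from about 0.35 to 0.9 m from the base axis. Payload 8.1 kg.
Tool frame: the origin (TCP) lies on the centre line of the jaws, within the pads' length; the fingertips stand 19 mm ahead of it and the grasp point (between the pads) is the TCP (arm.tip_reach is the distance from the TCP to the fingertips, in m); z points along the fingers, y is the line along which they close (so a half turn about z gives the same grasp; the last joint's range is limited). The gripper opens to 92 mm and grips with 3 to 60 N. Pads are 19 mm wide; open, the fingers measure 130 mm over their backs; the gripper's body (75 mm by 190 mm) begins 47 mm behind the grasp point.
Start: joints at [1.189, 0.434, 0.025, 1.573, -0.012, 1.134, -0.075], TCP at [0.172, -0.601, 0.213] pointing down, gripper open.
Joint ranges: [-2.62, 2.62], [-0.44, 2.09], [-1.27, 1.32], [0.08, 2.57], [-1.32, 4.46], [0.12, 2], [-2.74, 2.74]. Speed limits (rad/s): [2.22, 2.22, 3.01, 3.01, 3.14, 3.14, 3.14].

### API

Orientations are given as a rotation vector (axis times angle).
In Python, from cell import arm gives the robot as it stands.
- The arm moves only by the tool arm_command, never from a script. Its argument "targets" is a list that holds one entry, the list of rows, each a list of 6 numbers: the shift along the tool's x, y, z in m, then the turn, a rotation vector about the tool's x, y, z in rad. A call has 1 to 10 rows; each row shifts and turns the commanded pose from where the row before left it, along the tool's axes as they then stand; what a row does not reach is not made up. A row lasts 1/8 s, in which the tool goes at most 62.5 mm and 10.7 degrees, less where a joint would pass 70% of its speed; a pose out of reach is approached as far as the arm can. A call with a gripper value outside its range is refused whole. "jaw" is the finger opening in m, from 0 to 0.0918, set as the call begins (left out, the last holds). The fingers move at their own pace and stop on an object; "newtons" is the grip in N (left out, the last holds). Time passes only in rows, so rows that do not move let the fingers close. It gives the time, the measured TCP pose, the force, the opening and the grip force at its end, in the units of the state.
- arm.observe(): the state, without advancing time (a new reading comes with each control period).
- arm.get_image(name): name is "scene" or "side" or "wrist"; returns a dict with "pixels" (400x640x3 uint8, red, green, blue), "z_map" (400x640 float32, m along the optical axis (not along the pixel's ray), 0 where there is no reading), "fx", "fy", "cx", "cy" (pixels), "xyz" and "rotation" of the camera in the world; the wrist camera has in their place "T_tool_cam" (4x4, takes a point from camera to tool coordinates, whose origin is the TCP and whose axes are the flange's). Camera axes: x right, y down, z forward; pixel columns grow to the right and rows downward; lengths in m; the calibration is good to about 2 mm. A picture is of the moment at which its call begins: read the wrist's pose just before it.
- arm.sign_off(): hands the job in; it is judged then, once.
The state is a dict: "clock": time; "joints": joint angles; "dq": joint speeds; "joint_efforts": joint torques, N m; "position": TCP position; "ee_rot": TCP orientation; "force": force on the tool from outside, world axes, zero at the start; "ft_torque": the same for the moment, N m; "width": opening from 0.0 (shut) to 1.0 (fully open); "gripper_force": force on a finger pad.
Only numpy, scipy, OpenCV 4.12 (cv2) and the standard library are available. Lean on these libraries where they do the work, as an engineer would, in place of code of your own. Each camera call takes 0.05 s, during which the arm holds its last target. There are 200 camera calls.

### The job

The light beech chess knight stands off-centre near the edge of its display stand, the green coaster on a dark turned foot. Nudge it low on its base with light, slow fingertip taps until its round base stands upright and wholly inside the white ring in the middle of the coaster. Do not pick it up, tip it over or shift the stand, and leave the other models and tools where they are.

Things in the scene. Friction and masses are not known exactly. Their poses are not given: they have to be found in the camera images.
- knight: Light beech chess knight, about 50 g, 82 mm tall, loose, easily tipped. Origin at the centre of its underside; z up, x to the muzzle. Flat sole 26 mm across, then a round flange 34 mm across, its widest part, 3 to 8 mm above the sole. Pushed on the flange it slides (0.2 to 0.5 N); pushed above mid-height it rocks or falls. Neck 18 mm, head 15 mm wide. Starts 15 to 24 mm off the stand's axis, any direction.
- stand: Display stand, 0.8 kg, loose: dark turned foot 90 mm across, carrying a green ceramic coaster 84 mm across, 8 mm thick. Origin at the centre of its underside, z up; the flat top under the knight is 58 mm above the origin. A white ring is glazed flat on the top about its centre, 49 mm inside, 53 mm outside diameter. Other models near it are no taller than 56 mm.
- tank: Red plastic model tank, hull 92 x 54 mm, 40 mm tall, its gun reaching 17 mm past the hull, loose; a bystander to be left alone. Origin under the middle of the hull.
- bridge: Grey resin stone bridge, 110 x 42 x 50 mm, loose; a bystander. Origin under its centre.
- hexkey: Aluminium hex key lying flat, 96 x 34 mm, 6 mm thick, loose; a bystander. Origin on the table under the middle of its long arm.
- rook: Dark brown wooden chess rook, 32 mm wide, 56 mm tall, loose; a bystander. Origin under its centre.
- jar: Small blue paint jar with a white cap, 36 mm wide, 42 mm tall, loose; a bystander. Origin under its centre.
- coaster: Spare green ceramic coaster lying flat on the worktop, 84 mm across, 8 mm thick, loose; a bystander (not the base that the knight stands on). Origin under its centre.
Things that resemble listed ones, but are neither listed nor needed, are in the scene too. What is shaped like the stand but orange or yellow is not meant.

How it is judged:
At the end, for the whole second after the job is handed in: The knight stands upright (within 3.4 degrees) and still on top of the stand, its axis within 7.5 mm of the stand's axis, so that its base is inside the ring; the stand and every other thing are within 12 mm of where they began (horizontal distance between knight and stand below 0.0075 m and angle between knight's own z axis and vertical below 0.06 rad and z of knight in the frame of stand between 0.055 and 0.061 m and linear speed of knight below 0.01 m/s and angular speed of knight below 0.1 rad/s and angle between stand's own z axis and vertical below 0.05 rad and distance of stand from where it was at the start of the episode below 0.012 m and not (distance of tank from where it was at the start of the episode above 0.012 m) and not (distance of bridge from where it was at the start of the episode above 0.012 m) and not (distance of hexkey from where it was at the start of the episode above 0.012 m) and not (distance of rook from where it was at the start of the episode above 0.012 m) and not (distance of jar from where it was at the start of the episode above 0.012 m) and not (distance of coaster from where it was at the start of the episode above 0.012 m)); the robot touches nothing.
It fails at once if the knight is tipped over (more than 20 degrees) (angle between knight's own z axis and vertical above 0.35 rad).
It fails at once if the knight is lifted, or falls off the stand (z of knight in the frame of stand above 0.07 m or z of knight in the frame of stand below 0.045 m).
It fails at once if the knight is hit or pressed hard (more than 6 N) (contact force between any of the arm, the fingers and knight above 6 N).
It fails at once if the knight is flicked, not nudged (faster than 0.25 m/s) (linear speed of knight above 0.25 m/s).
It fails at once if the stand, another model or a tool is moved by more than 12 mm (distance of any of tank, bridge, hexkey, rook, jar, coaster, stand from where it was at the start of the episode above 0.012 m).
It also fails if it takes over 45 s, if anything falls off the work surface, if the arm or the gripper's body presses on something with over 40 N, if the wrist force passes 120 N, or if a joint passes its speed limit or range.

## Working session

There is one attempt and no reset: what is moved stays moved. The work goes in short steps, Python scripts to look and compute and a tool call to move; the robot and the scene stay as the last step left them, time stands still between calls to the robot, and variables do not carry over. Pictures are saved under pics/ and viewed, at most 10 in all, crops included, and the job is handed in when it is done.

Besides the shell and the picture viewer there is one more tool, called after "Emit:" in YAML: its name, and indented under it one key for each argument. arm_command: Moves the arm, as the interface text tells. Its arguments: {"type":"object","properties":{"targets":{"type":"array","items":{"type":"array","items":{"type":"array","items":{"type":"number"}}}},"jaw":{"type":"number"},"newtons":{"type":"number"}},"required":["targets"]}

```bash
mkdir -p pics; cat > h.py <<'E'
import numpy as np, cv2
from cell import arm
from scipy.spatial.transform import Rotation as R
def grab(n,save=None):
    s=arm.observe(); im=arm.get_image(n)
    if save: cv2.imwrite('pics/'+save,im['pixels'][:,:,::-1])
    if n=='wrist':
        T=np.array(im['T_tool_cam']); Rt=R.from_rotvec(s['ee_rot']).as_matrix() if np.size(s['ee_rot'])==3 else None
        im['xyz']=Rt@T[:3,3]+np.array(s['position']); im['rotation']=Rt@T[:3,:3]
    im['xyz']=np.array(im['xyz']); r=np.array(im['rotation']); im['rotation']=r if r.shape==(3,3) else R.from_rotvec(r).as_matrix()
    return im
def onplane(im,uv,z):
    uv=np.atleast_2d(uv).astype(float)
    d=np.c_[(uv[:,0]-im['cx'])/im['fx'],(uv[:,1]-im['cy'])/im['fy'],np.ones(len(uv))]@im['rotation'].T
    return im['xyz']+d*((z-im['xyz'][2])/d[:,2])[:,None]
def proj(im,p):
    c=(np.atleast_2d(p)-im['xyz'])@im['rotation']
    return np.c_[im['fx']*c[:,0]/c[:,2]+im['cx'],im['fy']*c[:,1]/c[:,2]+im['cy']]
E
python3 - <<'E'
from h import *
print(arm.observe())
a=grab('scene','scene.png');b=grab('side','side.png');c=grab('wrist')
for k in (a,b,c): print(k['xyz'],k['rotation'].round(3).tolist(),k['fx'],k['cx'],k['cy'])
E
```

```text
{'clock': 0.0, 'joints': array([ 1.18935855,  0.43521848,  0.02502199,  1.57409539, -0.01155373,
        1.13401872, -0.07510658]), 'dq': array([-0.00156706, -0.00062148, -0.00077928,  0.00086868, -0.00111827,
       -0.00055717,  0.00139927]), 'joint_efforts': array([ 1.63683671e-04, -6.67864609e+01,  9.84797850e-01, -3.14467549e+01,
       -6.06996543e-02,  4.27393278e-02,  1.88702752e-04]), 'position': array([ 0.17177521, -0.6003716 ,  0.21234905]), 'ee_rot': array([-3.10960742e+00, -4.36208516e-01,  6.66733815e-04]), 'force': array([-0.23287943, -0.48692906,  0.72181942]), 'ft_torque': array([ 0.02138039, -0.00962986, -0.01281592]), 'gripper_force': 0.0, 'width': 1.0000578220337695}
[ 0.97102427 -0.72181472  0.78096738] [[0.876, 0.311, -0.368], [0.482, -0.577, 0.66], [-0.007, -0.756, -0.655]] 493.36400022738445 323.5555379521447 200.26768974320493
[0.42097729 0.92911132 0.70726234] [[-0.989, -0.1, 0.111], [-0.148, 0.563, -0.813], [0.019, -0.82, -0.572]] 381.78245710560236 327.33909592683636 196.29927838148373
[ 0.23653115 -0.58126827  0.38409717] [[0.275, -0.93, -0.246], [-0.961, -0.266, -0.069], [-0.001, 0.255, -0.967]] 283.9497804494048 319.2189673667748 199.40089160382854
```

View pics/scene.png

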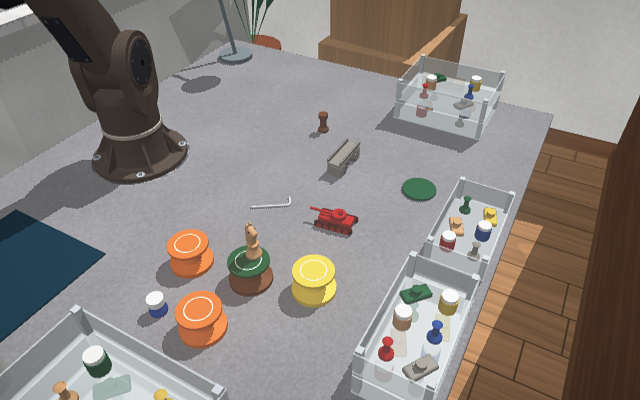

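View pics/side.png

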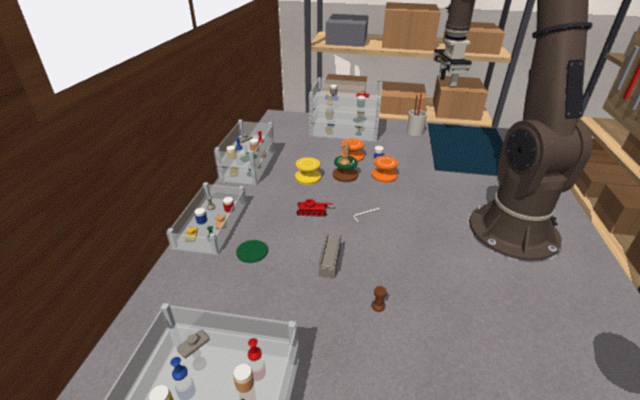

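The scene view shows the stand with its green top at about (249,265), the knight's base at about (252,257), and orange and yellow decoys on three sides.

```bash
python3 - <<'E'
from h import *
a=grab('scene')
hsv=cv2.cvtColor(a['pixels'],cv2.COLOR_RGB2HSV)
m=cv2.inRange(hsv,(50,60,20),(95,255,160)); m[:, :220]=0; m[:,285:]=0; m[:235]=0; m[305:]=0
p=cv2.findNonZero(m); hull=cv2.convexHull(p)[:,0]
w=onplane(a,hull,.058)
c,r=cv2.minEnclosingCircle(w[:,:2].astype(np.float32)); print('stand',c,r)
# knight: beech
k=cv2.inRange(hsv,(8,60,120),(22,200,255)); k[:, :235]=0; k[:,275:]=0; k[:215]=0;k[268:]=0
ys,xs=np.nonzero(k); print(xs.min(),xs.max(),ys.min(),ys.max())
for y in range(ys.max()-12,ys.max()+1):
    x=xs[ys==y]; print(y,x.min() if len(x) else 0,x.max() if len(x) else 0)
crop=cv2.resize(a['pixels'][205:305,200:350],None,fx=5,fy=5,interpolation=cv2.INTER_CUBIC)
cv2.imwrite('pics/crop1.png',crop[:,:,::-1])
for uv in ((190,243),(199,307),(314,269)): print(onplane(a,uv,.058))
E
```

```text
stand (0.5203216671943665, -0.22084614634513855) 0.041704464703798294
245 270 222 267
255 246 261
256 246 260
257 247 258
258 248 256
259 250 254
260 0 0
261 0 0
262 0 0
263 0 0
264 0 0
265 0 0
266 269 269
267 268 270
[[ 0.38893196 -0.23903906  0.058     ]]
[[ 0.50873609 -0.35552149  0.058     ]]
[[ 0.64591683 -0.17926165  0.058     ]]
```

View pics/crop1.png

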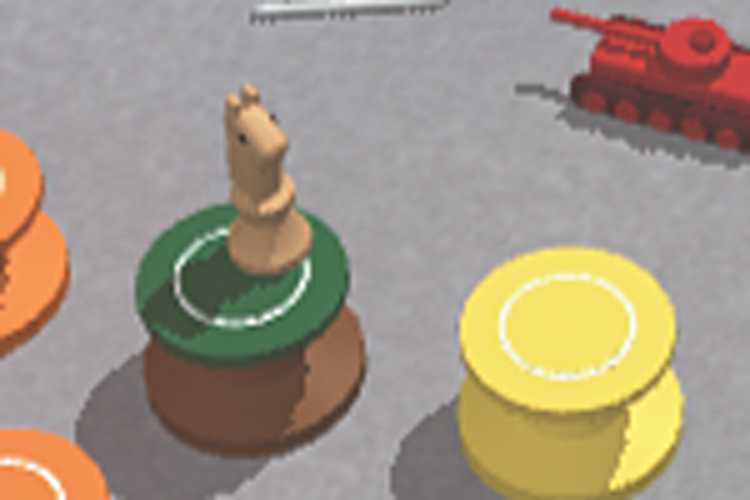

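The crop shows the knight upright with its flange centred at about (254,254) in the scene image. The ring centre is at about (248.6,260.4), and the muzzle points right and toward the camera.

```bash
python3 - <<'E'
from h import *
a=grab('scene')
hsv=cv2.cvtColor(a['pixels'],cv2.COLOR_RGB2HSV)
print('knight',onplane(a,(254,253.5),.0635),'ring',onplane(a,(248.6,260.4),.058))
for uv,z in(((334,218),.02),((345,155),.025),((270,205),0),((158,305),.02)): print(onplane(a,uv,z)[0].round(3))
c=grab('wrist'); print(c['z_map'].shape)
s=arm.observe(); print(R.from_rotvec(s['ee_rot']).as_matrix().round(3).tolist())
T=np.array(c['T_tool_cam']); print(T.round(4).tolist())
# finger geometry: points near the tool in the depth map
v,u=np.mgrid[0:400,0:640]; z=c['z_map']; P=np.stack([(u-c['cx'])/c['fx']*z,(v-c['cy'])/c['fy']*z,z],-1)@T[:3,:3].T+T[:3,3]
m=(z>0)&(P[...,2]<.03)&(P[...,2]>-.1); q=P[m]; print(len(q))
for lo in np.arange(-.1,.03,.01):
    k=q[(q[:,2]>=lo)&(q[:,2]<lo+.01)]
    if len(k): 
        for sgn in(1,-1):
            kk=k[k[:,1]*sgn>0]
            if len(kk): print(round(lo,3),sgn,len(kk),kk.min(0).round(4),kk.max(0).round(4))
E
```

```text
knight [[ 0.52408962 -0.20482693  0.0635    ]] ring [[ 0.52191011 -0.22111478  0.058     ]]
[0.594 0.003 0.02 ]
[0.508 0.225 0.025]
[ 0.428 -0.011  0.   ]
[ 0.413 -0.37   0.02 ]
(400, 640)
[[0.961, 0.275, -0.0], [0.275, -0.961, 0.0], [-0.0, -0.0, -1.0]]
[[-0.0, -0.9669, -0.255, 0.0675], [1.0, -0.0001, 0.0001, -0.0009], [-0.0001, -0.255, 0.9669, -0.1717], [0.0, 0.0, 0.0, 1.0]]
22890
-0.1 1 8069 [-0.0258  0.0002 -0.1   ] [ 0.0363  0.0862 -0.09  ]
-0.1 -1 7417 [ 0.0088 -0.0877 -0.1   ] [ 0.0366 -0.     -0.09  ]
-0.09 1 1727 [-0.0331  0.0375 -0.09  ] [ 0.0364  0.0858 -0.08  ]
-0.09 -1 1598 [ 0.0017 -0.0875 -0.09  ] [ 0.0363 -0.0474 -0.08  ]
-0.08 1 338 [-0.0024  0.0468 -0.0799] [ 0.0343  0.0798 -0.07  ]
-0.08 -1 406 [-0.0043 -0.0809 -0.08  ] [ 0.0343 -0.0481 -0.0701]
-0.07 1 315 [-0.0102  0.0447 -0.07  ] [ 0.0077  0.0482 -0.06  ]
-0.07 -1 359 [-0.0114 -0.0499 -0.07  ] [ 0.0075 -0.0462 -0.06  ]
-0.06 1 243 [-0.0107  0.0446 -0.06  ] [ 0.0106  0.0479 -0.0501]
-0.06 -1 250 [-0.0119 -0.0523 -0.06  ] [ 0.0109 -0.0461 -0.05  ]
-0.05 1 363 [-0.0109  0.0448 -0.05  ] [ 0.0106  0.063  -0.04  ]
-0.05 -1 357 [-0.0107 -0.0646 -0.05  ] [ 0.0107 -0.0461 -0.04  ]
-0.04 1 316 [-0.0102  0.0447 -0.0399] [ 0.0107  0.0625 -0.03  ]
-0.04 -1 327 [-0.0104 -0.064  -0.04  ] [ 0.0107 -0.0461 -0.0301]
-0.03 1 281 [-0.0033  0.0447 -0.0299] [ 0.0106  0.0615 -0.02  ]
-0.03 -1 276 [-0.0033 -0.0631 -0.0299] [ 0.0105 -0.0461 -0.02  ]
-0.02 1 123 [-0.0063  0.0449 -0.0199] [ 0.0104  0.0546 -0.0126]
-0.02 -1 125 [-0.0062 -0.0575 -0.02  ] [ 0.0104 -0.0463 -0.0133]
```

Emit:
arm_command:
  targets:
    - [[0.0494,-0.0323,-0.004,0,0,0],[0.0494,-0.0323,-0.004,0,0,0],[0.0494,-0.0323,-0.004,0,0,0],[0.0494,-0.0323,-0.004,0,0,0],[0.0494,-0.0323,-0.004,0,0,0],[0.0494,-0.0323,-0.004,0,0,0],[0.0494,-0.0323,-0.004,0,0,0],[0.0494,-0.0323,-0.004,0,0,0],[0.0494,-0.0323,-0.004,0,0,0],[0.0494,-0.0323,-0.004,0,0,0]]
  jaw: 0.0918

```text
clock: 1.55
position: [0.5591, -0.153, 0.2534]
ee_rot: [3.111, 0.436, 0.0]
force: [0.5, -0.5, -0.3]
width: 1.001
gripper_force: 0.0
```

Emit:
arm_command:
  targets:
    - [[0,0,0,0,0,-0.1615],[0,0,0,0,0,-0.1615],[0,0,0,0,0,-0.1615],[0,0,0,0,0,-0.1615],[0,0,0,0,0,-0.1615],[0,0,0,0,0,-0.1615],[0,0,0,0,0,-0.1615],[0,0,0,0,0,-0.1615]]

```text
clock: 2.55
position: [0.5579, -0.1545, 0.2531]
ee_rot: [-2.216, -2.227, 0.0]
force: [0.1, 1.2, 1.2]
width: 1.001
gripper_force: 0.0
```

Emit:
arm_command:
  targets:
    - [[0,0,0,-0.1745,0,0],[0,0,0,-0.1745,0,0],[0,0,0,-0.1745,0,0],[0,0,0,-0.1745,0,0],[0,0,0,0,0,0]]

```text
clock: 3.18
position: [0.5588, -0.1462, 0.252]
ee_rot: [1.861, 1.877, 0.633]
force: [1.0, -0.8, -0.8]
width: 1.001
gripper_force: 0.0
```

```bash
python3 - <<'E'
from h import *
a=grab('scene','s2.png'); s=arm.observe()
Rt=R.from_rotvec(s['ee_rot']).as_matrix(); p=np.array(s['position']); print(p,Rt.round(3).tolist(),s['joints'].round(2))
for n in('scene','side'):
    a=grab(n)
    v,u=np.mgrid[0:400,0:640]; z=a['z_map']
    W=np.stack([(u-a['cx'])/a['fx']*z,(v-a['cy'])/a['fy']*z,z],-1)@a['rotation'].T+a['xyz']
    q=((W-p)@Rt)[(z>0)]
    q=q[(abs(q[:,0])<.05)&(abs(q[:,1])<.11)&(q[:,2]<.04)&(q[:,2]>-.08)]
    for lo in np.arange(-.06,.03,.005):
        k=q[(q[:,2]>=lo)&(q[:,2]<lo+.005)]
        for sg in(1,-1):
            kk=k[k[:,1]*sg>0]
            if len(kk): print(n,round(lo,3),sg,len(kk),kk.min(0)[:2].round(4),kk.max(0)[:2].round(4))
c=proj(grab('scene'),p)[0]; x,y=int(c[0]),int(c[1]); print(c)
im=cv2.imread('pics/s2.png')[max(y-70,0):y+80,x-110:x+110]; cv2.imwrite('pics/c2.png',cv2.resize(im,None,fx=3.5,fy=3.5,interpolation=cv2.INTER_CUBIC))
E
```

```text
[ 0.56043669 -0.14604055  0.25310771] [[-0.016, 0.808, 0.589], [1.0, 0.001, 0.026], [0.021, 0.59, -0.807]] [ 0.96  0.11 -0.71  2.14 -0.36  0.33  0.6 ]
scene -0.06 1 50 [-0.0142  0.0482] [0.0107 0.0669]
scene -0.06 -1 44 [-0.0148 -0.0636] [ 0.0085 -0.0431]
scene -0.055 1 47 [-0.0139  0.0458] [0.0093 0.066 ]
scene -0.055 -1 43 [-0.0144 -0.0631] [ 0.0097 -0.0449]
scene -0.05 1 46 [-0.0134  0.0474] [0.008  0.0652]
scene -0.05 -1 41 [-0.014  -0.0631] [ 0.0079 -0.044 ]
scene -0.045 1 45 [-0.0137  0.0476] [0.0094 0.0655]
scene -0.045 -1 37 [-0.0141 -0.0628] [ 0.0063 -0.0447]
scene -0.04 1 49 [-0.0143  0.0448] [0.0095 0.0651]
scene -0.04 -1 43 [-0.0139 -0.0634] [ 0.0082 -0.0449]
scene -0.035 1 47 [-0.0137  0.0451] [0.0078 0.0644]
scene -0.035 -1 39 [-0.0143 -0.0632] [ 0.008  -0.0443]
scene -0.03 1 46 [-0.0142  0.0441] [0.0092 0.0639]
scene -0.03 -1 41 [-0.0141 -0.0639] [ 0.0086 -0.0441]
scene -0.025 1 35 [-0.0138  0.0472] [0.0081 0.0628]
scene -0.025 -1 38 [-0.0139 -0.0615] [ 0.0081 -0.0438]
scene -0.02 1 26 [-0.0135  0.0451] [0.0081 0.0577]
scene -0.02 -1 32 [-0.0127 -0.0586] [ 0.0076 -0.04
[... 456 characters left out ...]
157 0.064 ]
side -0.045 -1 10 [-0.0054 -0.0611] [ 0.0147 -0.0453]
side -0.04 1 9 [0.0081 0.0478] [0.0144 0.064 ]
side -0.04 -1 13 [-0.0055 -0.0609] [ 0.0156 -0.045 ]
side -0.035 1 10 [0.0066 0.0467] [0.013  0.0628]
side -0.035 -1 10 [-0.0081 -0.0608] [ 0.0127 -0.0451]
side -0.03 1 12 [-0.0056  0.0469] [0.0168 0.0632]
side -0.03 -1 11 [ 0.0049 -0.0605] [ 0.0147 -0.0448]
side -0.025 1 7 [0.008  0.0474] [0.0134 0.0595]
side -0.025 -1 7 [ 0.0021 -0.0582] [ 0.0126 -0.045 ]
side -0.02 1 3 [0.0087 0.0477] [0.0128 0.0521]
side -0.02 -1 7 [-0.0051 -0.0538] [ 0.0116 -0.0456]
side -0.015 1 1 [0.0102 0.0484] [0.0102 0.0484]
side -0.015 -1 1 [ 0.0069 -0.0455] [ 0.0069 -0.0455]
[279.24744132 166.15576041]
```

View pics/c2.png

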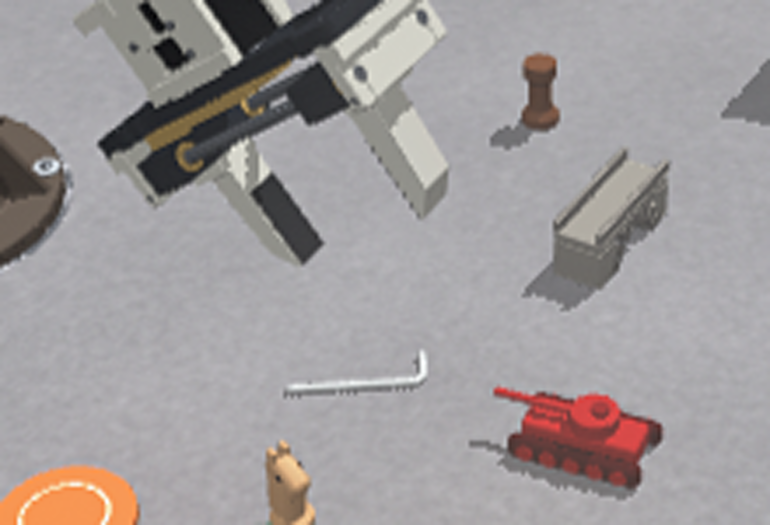

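The crop shows both fingers leaning. The lower fingertip is bevelled and ends near crop (305,262), which is image (256,171).

```bash
python3 - <<'E'
from h import *
print(arm.tip_reach)
a=grab('scene'); s=arm.observe(); Rt=R.from_rotvec(s['ee_rot']).as_matrix(); p=np.array(s['position'])
for t in((-.01,-.046,.019),(-.01,-.046,-.011),(.01,-.046,.019),(.01,-.046,-.011),(-.01,.046,.019),(-.01,.046,-.011)):
    print(t,((proj(a,p+Rt@t)[0]-[169,96])*3.5).round())
E
```

```text
0.019
(-0.01, -0.046, 0.019) [346. 304.]
(-0.01, -0.046, -0.011) [312. 259.]
(0.01, -0.046, 0.019) [366. 283.]
(0.01, -0.046, -0.011) [333. 238.]
(-0.01, 0.046, 0.019) [464. 262.]
(-0.01, 0.046, -0.011) [429. 213.]
```

Emit:
arm_command:
  targets:
    - [[0.0082,-0.0234,0.0372,0,0,0],[0.0082,-0.0234,0.0372,0,0,0],[0.0082,-0.0234,0.0372,0,0,0],[0.0082,-0.0234,0.0372,0,0,0],[0,0,0,0,0,0]]

```text
clock: 4.05
position: [0.5729, -0.1104, 0.1629]
ee_rot: [1.862, 1.914, 0.682]
force: [0.2, 0.4, 0.6]
width: 0.998
gripper_force: 0.0
```

Emit:
arm_command:
  targets:
    - [[0.0016,-0.0047,0.0075,0,0,0],[0.0016,-0.0047,0.0075,0,0,0],[0.0016,-0.0047,0.0075,0,0,0],[0,0,0,0,0,0]]

```text
clock: 4.55
position: [0.575, -0.1089, 0.1464]
ee_rot: [1.872, 1.922, 0.675]
force: [-0.7, -0.0, 0.1]
width: 1.001
gripper_force: 0.0
```

Emit:
arm_command:
  targets:
    - [[0.0016,-0.0047,0.0075,0,0,0],[0.0016,-0.0047,0.0075,0,0,0],[0,0,0,0,0,0]]

```text
clock: 4.92
position: [0.5766, -0.107, 0.1366]
ee_rot: [1.879, 1.935, 0.668]
force: [-0.0, 0.1, 0.5]
width: 1.001
gripper_force: 0.0
```

```bash
python3 - <<'E'
from h import *
s=arm.observe(); print(s['joints'].round(3),s['position'],R.from_rotvec(s['ee_rot']).as_matrix().round(3).tolist())
E
```

```text
[ 0.504  0.29  -0.324  2.268 -1.317  0.118  1.53 ] [ 0.57657492 -0.10702886  0.13664177] [[-0.05, 0.826, 0.561], [0.996, 0.003, 0.084], [0.068, 0.563, -0.823]]
```

Emit:
arm_command:
  targets:
    - [[-0.005,0.0225,-0.0335,0,0,0],[-0.005,0.0225,-0.0335,0,0,0],[-0.005,0.0225,-0.0335,0.15,0,0],[-0.005,0.02,-0.035,0.15,0,0],[0,0,0,0.17,0,0],[0,0,0,0.17,0,0],[0,0,0,0.17,0,0],[0,0,0,0.17,0,0],[0,0,0,0.17,0,0],[0,0,0,0.17,0,0]]

```text
clock: 6.18
position: [0.5873, -0.1214, 0.2637]
ee_rot: [-1.738, -1.931, 0.551]
force: [-83.9, 30.6, 68.2]
width: 1.001
gripper_force: 0.0
```

```bash
python3 - <<'E'
from h import *
s=arm.observe(); M=R.from_rotvec(s['ee_rot']).as_matrix(); print(s['joints'].round(3),s['position'],M.round(3).tolist())
f=np.deg2rad(36); G=np.array([[0,np.cos(f),-np.sin(f)],[1,0,0],[0,-np.sin(f),-np.cos(f)]]); print(np.linalg.det(G),R.from_matrix(M.T@G).as_rotvec())
E
```

```text
[-0.08   0.833  0.413  0.98  -0.157  2.003  0.391] [ 0.58732128 -0.12142782  0.26367379] [[-0.077, 0.8, -0.596], [0.993, 0.112, 0.021], [0.084, -0.59, -0.803]]
1.0000000000000002 [-0.00857414 -0.02185533  0.11213584]
```

Emit:
arm_command:
  targets:
    - [[0,0,0,-0.05,0,0],[0,0,0,-0.05,0,0.05],[0,0,0,0,0,0.06],[0,0,0,0,0,0]]

```text
clock: 6.68
position: [0.5856, -0.121, 0.2641]
ee_rot: [-1.914, -1.896, 0.495]
force: [1.3, 1.4, -0.7]
width: 0.998
gripper_force: 0.0
```

```bash
cat > st.py <<'E'
from h import *
s=arm.observe(); M=R.from_rotvec(s['ee_rot']).as_matrix(); print(s['joints'].round(3),s['position'].round(4),M.round(3).tolist(),s['force'].round(1))
E
python3 st.py
```

```text
[-0.103  0.76   0.443  1.078 -0.183  1.89   0.292] [ 0.5856 -0.121   0.2641] [[0.017, 0.858, -0.513], [0.999, -0.0, 0.033], [0.028, -0.513, -0.858]] [ 1.3  1.4 -0.7]
```

Emit:
arm_command:
  targets:
    - [[0,0,0,-0.002,-0.105,0.0625],[0,0,0,-0.002,-0.105,0.0625],[0,0,0,0,0,0]]

```text
clock: 7.05
position: [0.5862, -0.1179, 0.2634]
ee_rot: [-2.056, -1.917, 0.757]
force: [0.3, 0.1, 0.0]
width: 1.001
gripper_force: 0.0
```

```bash
python3 st.py; cat > tip.py <<'E'
from h import *
a=grab('scene','t.png'); s=arm.observe(); Rt=R.from_rotvec(s['ee_rot']).as_matrix(); p=s['position']
v,u=np.mgrid[0:400,0:640]; z=a['z_map']
W=np.stack([(u-a['cx'])/a['fx']*z,(v-a['cy'])/a['fy']*z,z],-1)@a['rotation'].T+a['xyz']
q=(W-p)@Rt; m=(z>0)&(abs(q[...,0])<.02)&(q[...,1]>.04)&(q[...,1]<.07)&(q[...,2]<.03)&(q[...,2]>-.06)
Q=q[m];X=W[m]
print('low world',X[np.argsort(X[:,2])[:6]].round(4).tolist()); print('tool',Q[np.argsort(X[:,2])[:6]].round(4).tolist())
print('face -y',np.percentile(X[:,1],[0,3,10]),'tool x',np.percentile(Q[:,0],[0,3,10,50]))
E
python3 tip.py
```

```text
[-0.245  0.755  0.506  1.128 -0.049  1.831  0.156] [ 0.5862 -0.1179  0.2634] [[0.011, 0.858, -0.513], [0.977, -0.118, -0.176], [-0.212, -0.499, -0.84]] [0.3 0.1 0. ]
low world [[0.6379, -0.1327, 0.2504], [0.6351, -0.1313, 0.2506], [0.6371, -0.1348, 0.2516], [0.642, -0.133, 0.2522], [0.6407, -0.1341, 0.2525], [0.6394, -0.1319, 0.2527]]
tool [[-0.0091, 0.0529, -0.0132], [-0.0078, 0.0502, -0.0122], [-0.0115, 0.0519, -0.0134], [-0.0098, 0.0556, -0.0168], [-0.0109, 0.0544, -0.0161], [-0.0088, 0.053, -0.016]]
face -y [-0.1348351  -0.13332795 -0.13218882] tool x [-0.01260267 -0.01160043 -0.01087699 -0.00939196]
```

Emit:
arm_command:
  targets:
    - [[0.0006,-0.0017,0.0397,0,0,0],[0.0006,-0.0017,0.0397,0,0,0],[0.0006,-0.0017,0.0397,0,0,0],[0.0006,-0.0017,0.0397,0,0,0],[0.0006,-0.0017,0.0397,0,0,0],[0,0,0,0,0,0]]

```text
clock: 7.85
position: [0.4737, -0.1533, 0.1002]
ee_rot: [-2.062, -1.903, 0.758]
force: [0.4, 0.2, 0.4]
width: 1.001
gripper_force: 0.0
```

```bash
python3 st.py; python3 tip.py; python3 -c "
import cv2;im=cv2.imread('pics/t.png')[180:300,175:335];cv2.imwrite('pics/c3.png',cv2.resize(im,None,fx=5,fy=5,interpolation=cv2.INTER_CUBIC))"
```

```text
[-0.247  0.729  0.481  1.631 -0.036  1.356  0.144] [ 0.4737 -0.1533  0.1002] [[0.02, 0.855, -0.517], [0.977, -0.127, -0.172], [-0.213, -0.502, -0.838]] [0.4 0.2 0.4]
low world [[0.526, -0.1809, 0.0551], [0.5227, -0.1797, 0.0552], [0.5249, -0.1792, 0.0559], [0.5198, -0.1788, 0.056], [0.5149, -0.1787, 0.0563], [0.5257, -0.1684, 0.0866]]
tool [[-0.0163, 0.0695, 0.0179], [-0.0153, 0.0665, 0.0192], [-0.0149, 0.068, 0.0174], [-0.0147, 0.0635, 0.0199], [-0.0148, 0.0591, 0.0221], [-0.0109, 0.0519, -0.0107]]
face -y [-0.18086837 -0.17728082 -0.16836225] tool x [-0.01634763 -0.01474585 -0.01367055 -0.01148649]
```

View pics/c3.png

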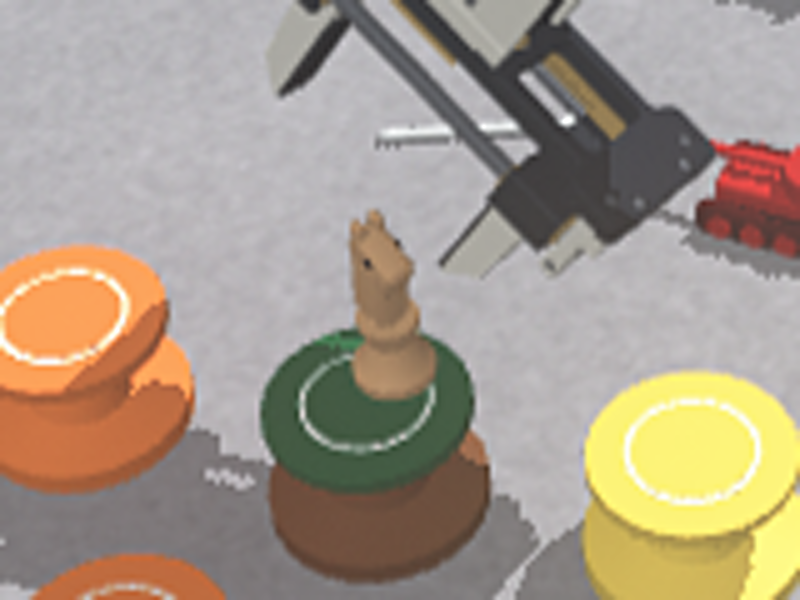

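The crop shows the fingertip, with its inner corner at crop (440,265), behind and above the knight's flange. The carriage is well clear to the right, and the knight has not moved.

Emit:
arm_command:
  targets:
    - [[0.0035,0.0072,0.0091,0,0,0],[0.0035,0.0072,0.0091,0,0,0],[0,0,0,0,0,0]]

```text
clock: 8.28
position: [0.48, -0.1496, 0.0762]
ee_rot: [-2.062, -1.911, 0.758]
force: [0.0, 0.2, 0.3]
width: 1.001
gripper_force: 0.0
```

```bash
sed -i 's/(abs(q\[...,0\])<.02)/(abs(q[...,0])<.02)\&(q[...,2]<-.006)/' tip.py; python3 st.py; python3 tip.py; python3 -c "
import cv2;im=cv2.imread('pics/t.png')[200:300,195:315];cv2.imwrite('pics/c4.png',cv2.resize(im,None,fx=6,fy=6,interpolation=cv2.INTER_CUBIC))"
```

```text
[-0.247  0.763  0.471  1.632 -0.048  1.319  0.138] [ 0.48   -0.1496  0.0762] [[0.016, 0.858, -0.514], [0.977, -0.123, -0.175], [-0.214, -0.499, -0.84]] [0.  0.2 0.3]
low world [[0.5297, -0.1633, 0.0641], [0.5333, -0.1651, 0.0645], [0.5316, -0.1662, 0.0648], [0.546, -0.1623, 0.0654], [0.5394, -0.1632, 0.0658], [0.5376, -0.1641, 0.0658]]
tool [[-0.0096, 0.0506, -0.0126], [-0.0114, 0.0537, -0.0145], [-0.0125, 0.0523, -0.0137], [-0.0086, 0.0638, -0.0222], [-0.0097, 0.0581, -0.019], [-0.0107, 0.0567, -0.018]]
face -y [-0.16712483 -0.16525747 -0.1643967 ] tool x [-0.01481443 -0.01357101 -0.01308428 -0.01116665]
```

View pics/c4.png

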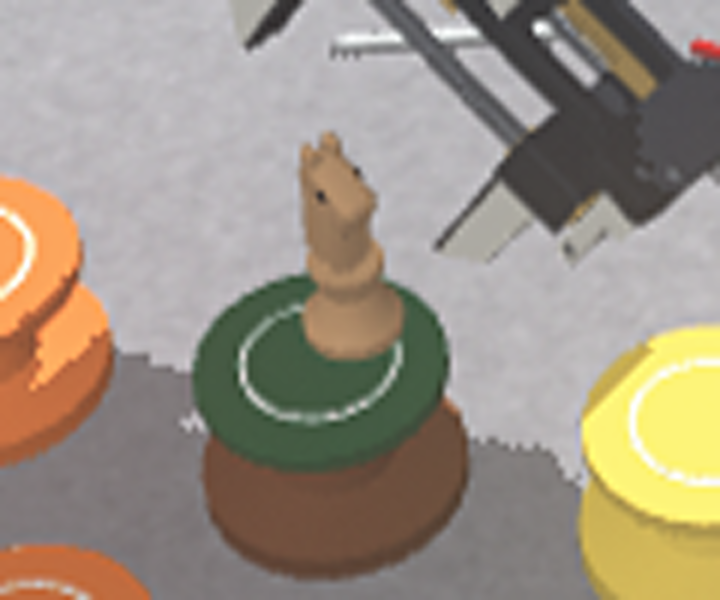

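The crop shows the fingertip corner at (437,245), level with the flange and about 20 mm behind it. The knight's flange spans crop x 303–403, with its bottom at y 360. The ring centre is near (321,362).

Emit:
arm_command:
  targets:
    - [[-0.0044,-0.0004,0.0016,0,0,0],[-0.0044,-0.0004,0.0016,0,0,0],[-0.0044,-0.0004,0.0017,0,0,0],[-0.0044,-0.0004,0.0017,0,0,0],[0,0,0,0,0,0]]

```text
clock: 8.95
position: [0.4745, -0.1688, 0.0762]
ee_rot: [-2.064, -1.909, 0.757]
force: [0.5, -0.4, -0.7]
width: 0.999
gripper_force: 0.0
```

```bash
cat > kn.py <<'E'
from h import *
# knight flange: extreme columns of the beech mask in the base band, and bottom row; subpixel by upsampling
a=grab('scene'); f=6; x0,y0=225,210
im=cv2.resize(a['pixels'][y0:300,x0:290],None,fx=f,fy=f,interpolation=cv2.INTER_CUBIC)
im=cv2.cvtColor(im,cv2.COLOR_RGB2HSV)
k=cv2.inRange(im,(5,50,90),(22,200,255))
n,l,stt,cen=cv2.connectedComponentsWithStats(k)
px,py=proj(a,[.523,-.213,.08])[0]; i=max(range(1,n),key=lambda j:stt[j,4]*(abs(cen[j][0]/f+x0-px)<15 and stt[j,1]/f+y0<255))
ys,xs=np.nonzero(l==i); b=ys.max(); band=ys>b-9*f
lo,hi=xs[band].min(),xs[band].max()
wd=(hi-lo+1)/f; cx=(lo+hi+1)/2/f+x0-.5; by=(b+1)/f+y0-.5
hv=proj(a,[[.523,-.213-.017,.063],[.523,-.213+.017,.063]])
cy=by-.5*.034*a['fx']/np.linalg.norm(a['xyz']-[.523,-.21,.06])*.655
K=onplane(a,(cx,cy),.062)[0]; 
top=[xs[ys==ys.min()].mean()/f+x0,ys.min()/f+y0]
print('flange px',round(cx,2),round(by,2),'w',round(wd,2),'top',top,'K',K.round(4),'off ring',(K[:2]-[.5219,-.2211]).round(4))
E
python3 kn.py; python3 st.py; python3 tip.py
```

```text
flange px 253.25 259.33 w 16.83 top [np.float64(249.5), np.float64(222.0)] K [ 0.5223 -0.2051  0.062 ] off ring [0.0004 0.016 ]
[-0.223  0.76   0.477  1.641 -0.037  1.306  0.16 ] [ 0.4747 -0.1684  0.0761] [[0.018, 0.858, -0.513], [0.977, -0.125, -0.175], [-0.214, -0.498, -0.84]] [ 0.5 -0.7  0.5]
low world [[0.5317, -0.1788, 0.0531], [0.5381, -0.1848, 0.0532], [0.5353, -0.1805, 0.0536], [0.5367, -0.1862, 0.0537], [0.5384, -0.1887, 0.0541], [0.5271, -0.1827, 0.0544]]
tool [[-0.0045, 0.0616, -0.008], [-0.0102, 0.0678, -0.0103], [-0.0062, 0.0647, -0.01], [-0.0117, 0.0665, -0.0098], [-0.0142, 0.0681, -0.0106], [-0.0086, 0.0575, -0.0061]]
face -y [-0.19360175 -0.1910031  -0.18669256] tool x [-0.01952656 -0.01808839 -0.01431698 -0.01197296]
```

```bash
python3 - <<'E'
from h import *
for n in('scene','side'):
    a=grab(n); v,u=np.mgrid[0:400,0:640]; z=a['z_map']
    W=np.stack([(u-a['cx'])/a['fx']*z,(v-a['cy'])/a['fy']*z,z],-1)@a['rotation'].T+a['xyz']
    hsv=cv2.cvtColor(a['pixels'],cv2.COLOR_RGB2HSV); g=cv2.inRange(hsv,(50,60,20),(95,255,200))>0
    m=g&(np.hypot(W[...,0]-.521,W[...,1]+.221)<.036)&(W[...,2]>.04)&(W[...,2]<.075); print(n,m.sum(),np.percentile(W[m][:,2],[10,50,90]))
    t=(np.hypot(W[...,0]-.521,W[...,1]+.10)<.04)&(W[...,2]<.03); print('table',np.median(W[t][:,2]))
E
```

```text
scene 503 [0.05420519 0.05586541 0.05760064]
table -0.0025407827886117507
side 35 [0.05568478 0.05782507 0.05959535]
table -0.0008377343692749228
```

Emit:
arm_command:
  targets:
    - [[0.0007,0.0017,0.0028,0,0,0],[0,0,0,0,0,0],[-0.0015,0.0002,0.0003,0,0,0],[-0.0015,0.0002,0.0003,0,0,0],[-0.0015,0.0002,0.0003,0,0,0],[-0.0015,0.0002,0.0003,0,0,0],[0,0,0,0,0,0]]

```text
clock: 10.02
position: [0.4747, -0.1746, 0.0726]
ee_rot: [-2.064, -1.91, 0.757]
force: [-0.1, -0.0, 0.3]
width: 1.002
gripper_force: 0.0
```

```bash
python3 kn.py; python3 st.py
```

```text
flange px 251.75 261.0 w 16.83 top [np.float64(247.58333333333334), np.float64(223.33333333333334)] K [ 0.5223 -0.2102  0.062 ] off ring [0.0004 0.0109]
[-0.214  0.766  0.477  1.64  -0.035  1.299  0.168] [ 0.4748 -0.1745  0.0726] [[0.017, 0.858, -0.513], [0.977, -0.124, -0.175], [-0.214, -0.498, -0.84]] [-0.5 -0.1 -0.2]
```

Emit:
arm_command:
  targets:
    - [[-0.0013,0.0002,0.0002,0,0,0],[-0.0013,0.0002,0.0002,0,0,0],[-0.0013,0.0002,0.0002,0,0,0],[-0.0013,0.0002,0.0002,0,0,0],[0,0,0,0,0,0]]

```text
clock: 10.7
position: [0.475, -0.1799, 0.0727]
ee_rot: [-2.063, -1.91, 0.757]
force: [-0.2, 0.5, 0.3]
width: 0.995
gripper_force: 0.2
```

```bash
python3 kn.py; python3 st.py
```

```text
flange px 249.92 262.33 w 16.83 top [np.float64(246.33333333333334), np.float64(224.66666666666666)] K [ 0.5211 -0.2148  0.062 ] off ring [-0.0008  0.0063]
[-0.207  0.768  0.479  1.637 -0.033  1.298  0.174] [ 0.475  -0.1798  0.0727] [[0.017, 0.858, -0.513], [0.977, -0.124, -0.175], [-0.214, -0.498, -0.84]] [0.  0.  0.6]
```

Another 5.5 mm.

Emit:
arm_command:
  targets:
    - [[-0.0013,0.0002,0.0002,0,0,0],[-0.0013,0.0002,0.0002,0,0,0],[-0.0013,0.0002,0.0002,0,0,0],[-0.0013,0.0002,0.0002,0,0,0],[0,0,0,0,0,0]]

```text
clock: 11.38
position: [0.4752, -0.1852, 0.0728]
ee_rot: [-2.064, -1.91, 0.757]
force: [0.1, 2.7, 5.1]
width: 1.0
gripper_force: 2.4
```

```bash
python3 kn.py; python3 st.py; python3 - <<'E'
from h import *
p=grab('scene')['pixels'][200:300,195:315]; cv2.imwrite('pics/c5.png',cv2.resize(p,None,fx=6,fy=6,interpolation=cv2.INTER_CUBIC)[:,:,::-1])
E
```

```text
flange px 248.0 263.5 w 17.0 top [np.float64(244.5), np.float64(225.83333333333334)] K [ 0.5196 -0.2192  0.062 ] off ring [-0.0023  0.0019]
[-0.199  0.769  0.48   1.634 -0.03   1.298  0.181] [ 0.4752 -0.1852  0.0729] [[0.017, 0.858, -0.513], [0.977, -0.124, -0.175], [-0.214, -0.498, -0.84]] [-0.1  3.6  4.7]
```

View pics/c5.png

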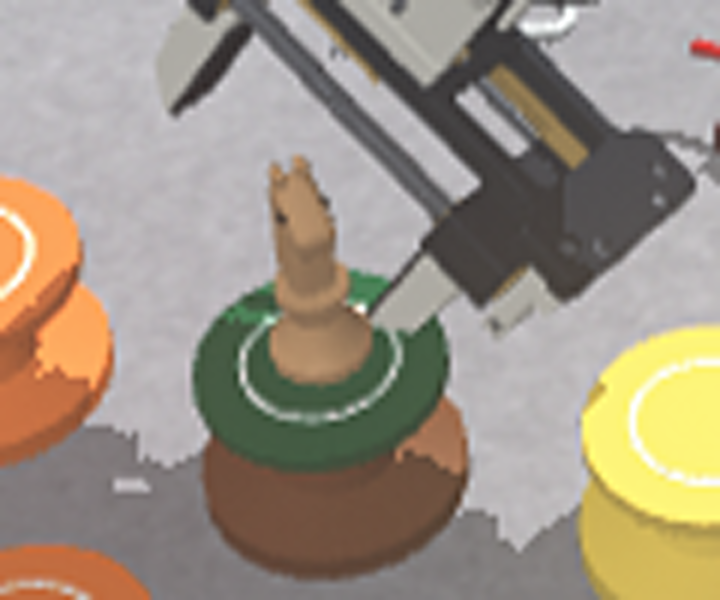

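The crop shows the knight upright inside the white ring, its flange at crop x 270–372. The stand has not moved, and the fingertip's rear edge now rests on the coaster rim. I'll back away now.

Emit:
arm_command:
  targets:
    - [[0.004,-0.0007,-0.001,0,0,0],[0.007,-0.0015,-0.0025,0,0,0],[0.01,-0.002,-0.0035,0,0,0],[0.01,-0.002,-0.0035,0,0,0],[0.01,-0.0015,-0.002,0,0,0],[-0.004,-0.015,-0.025,0,0,0],[-0.008,-0.02,-0.034,0,0,0],[-0.008,-0.02,-0.034,0,0,0],[0,0,0,0,0,0],[0,0,0,0,0,0]]

```text
clock: 12.72
position: [0.4756, -0.1377, 0.1876]
ee_rot: [-2.063, -1.911, 0.757]
force: [-0.7, 0.5, -0.1]
width: 1.0
gripper_force: 0.0
```

```bash
python3 kn.py; python3 st.py; python3 - <<'E'
from h import *
p=grab('scene')['pixels'][200:300,195:315]; cv2.imwrite('pics/c6.png',cv2.resize(p,None,fx=6,fy=6,interpolation=cv2.INTER_CUBIC)[:,:,::-1])
E
```

```text
flange px 248.0 263.5 w 17.0 top [np.float64(244.5), np.float64(225.83333333333334)] K [ 0.5196 -0.2192  0.062 ] off ring [-0.0023  0.0019]
[-0.288  0.628  0.506  1.566 -0.007  1.517  0.135] [ 0.4753 -0.1377  0.1873] [[0.017, 0.858, -0.514], [0.977, -0.124, -0.175], [-0.214, -0.499, -0.84]] [ 0.8  0.1 -0.4]
```

View pics/c6.png

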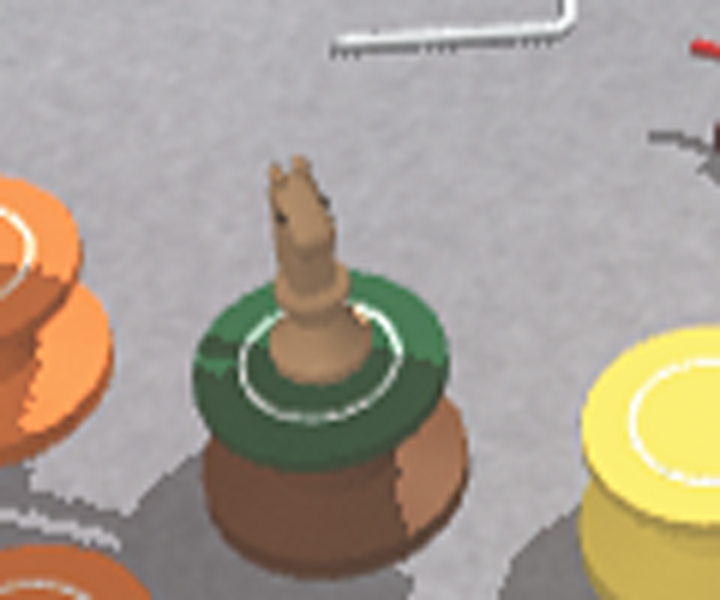

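The crop shows the knight upright and well inside the ring, about 3 mm off centre. The stand is in place and the arm is clear.

```bash
python3 -c "
from cell import arm
print(arm.sign_off())"
```

```text
the job is handed in; nothing more can be done
None
```

The knight stands upright inside the white ring, about 3 mm off centre by the camera; the stand looked unmoved, the arm is clear, and the job was handed in at about 13 s, with no verdict returned.

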